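Slide the reference disc home in the colour reader

TASK

Put the white reference disc, knob up, flat on the plate of the grey colour reader in the wide loading bay and let it rest there. Then, without lifting it off the plate again, slide it gently along between the guides until you feel it drop flat and fully home into the round pocket, wherever along the plate that is, and let go. It is ceramic: never press it hard or ram it against the reader, and leave the cup, vial and cuvette where they are.

Things in the scene. Friction and masses are not known exactly. Their poses are not given: they have to be found in the camera images.
- disc_mid (a point): Centre (half-way up) of the reference disc: white ceramic, 44 mm in diameter, 9 mm thick, with a black upright cylindrical grip knob on its middle, 16 mm in diameter and 26 mm tall; 35 mm high in all, 0.10 to 0.17 kg. The point lies on the axis, 17.5 mm above the disc's underside; z points up along the knob. It starts flat on the table, knob up.
- reader: Colour reader: grey housing fixed to the table, 250 mm long (x), 110 mm wide (y), origin at the centre of its underside, z up; x runs from the loading bay (the end nearer the robot) to the end stop. A steel sample plate lies in it, upper face at z = 30 mm, flanked by two guides 4 mm higher than the plate.
- bay (a point): Middle of the loading bay, on the plate's face, where the disc's underside is first set down (reader x = -80 mm, y = 0). The bay reaches from x = -125 to -60 mm and its guides stand 70 mm apart; from x = -60 to -30 mm they converge, and from there to the end stop they stand 47 mm apart, centred on y = 0. Axes as the reader's.
- search_mid (a point): Point on the plate's face, reader x = 30 mm, y = 0: middle of the stretch where the pocket may be. The pocket is round, 47 mm wide, 4 mm deep, rigid, on y = 0, but the plate is clamped in a new place each time: its centre lies up to 18 mm either way along x from this point, unmeasured. The disc drops in by its own weight, stands 5 mm proud when home, and then meets the pocket wall.
- end_stop (a point): Foot of the end stop, a bar across the plate at the far end (near face at reader x = 105 mm), 8 mm above the plate. Disc and reader must never press on one another with more than 25 N.
- sample_cup: Bystander: sample cup with red lid, 44 mm in diameter, 76 mm tall, origin at the centre of its underside.
- vial: Bystander: small clear open vial, 24 mm in diameter, 26 mm tall, origin at the centre of its underside.
- cuvette: Bystander: clear square cuvette, 13 x 13 x 46 mm, standing, origin at the centre of its underside.
- disc: The same reference disc; origin at the centre of its underside, z up.
Mind the look-alikes: they are no part of the job. What is shaped like the disc but blue is not meant.

How it is judged:
By the outcome, as a careful person would: the job done as asked, in the order asked, and still so for the second after the job is handed in, with the robot touching nothing.
It also fails if it takes over 48 s, if anything falls off the work surface, if the arm or the gripper's body presses on something with over 40 N, if the wrist force passes 120 N, or if a joint passes its speed limit or range.

ROBOT

A 6-joint arm with a two-finger parallel gripper is mounted at the origin on the work surface; the furniture and walls round the work are solid. World frame = base frame: x ahead of the robot, y to its left, z up, the work surface at z = 0. Lengths are in m, angles in rad, forces in N, time in s.
With the tool pointing down it reaches from about 0.3 to 0.95 m from the base axis. Payload 3.1 kg.
Tool frame: the origin (TCP) lies at the centre of the arm's flange, where the gripper is bolted on; the fingertips stand 173 mm ahead of it and the grasp point (between the pads) lies 155 mm ahead of it; z points along the fingers, x is the direction in which the jaws open and shut, and the axes are right-handed (so a half turn about z gives the same grasp; the last joint's range is limited). The gripper opens to 85 mm and grips with 20 to 120 N. Pads are 22 mm wide; open, the fingers measure 114 mm over their backs; the gripper's body (76 mm by 85 mm) begins 54 mm behind the grasp point. The pads swing forward as they close: fully open they stand 13 mm farther back than shut.
Start: joints at [1.041, 0.308, 1.634, -0, 1.2, -0.07], TCP at [0.277, 0.56, 0.405] pointing down, gripper open.
Joint ranges: [-3.06, 3.06], [-0.79, 1.96], [0.05, 2.63], [-1.19, 4.34], [0.05, 2.64], [-2.94, 2.94]. Speed limits (rad/s): [2.79, 2.79, 3.14, 3.14, 3.14, 3.14].

INTERFACE

Orientations are given as a rotation vector (axis times angle).
In Python, from bench import * gives the robot as it stands.
- The arm moves only by the tool move_arm, never from a script. Its arguments are lists of equal length, an entry for each row: "grip": the opening, from 0 (shut) to 1 (fully open); "linear": the shift along the tool's x, y, z each as a share of 50 cm, from -1 to 1, a list of three; "turn": the turn about the tool's z as a share of 90 degrees, from -1 to 1. In form: {"grip": [grip, ...], "linear": [[tx, ty, tz], ...], "turn": [turn, ...]}. A call has 1 to 12 rows; each row is the pose to reach, as a shift and turn from the pose commanded when the call began, along the tool's axes at that moment; what a row does not reach only later rows make up. A row lasts 1/10 s, in which the tool goes at most 50 mm and 8.59 degrees, less where a joint would pass 70% of its speed; a pose out of reach is approached as far as the arm can. A call with a number of a shift or a turn outside -1 to 1 is refused whole. A call with a gripper value outside its range is refused whole. The fingers move at their own pace and stop on an object; the grip force is fixed at half the most. Time passes only in rows, so rows that repeat a pose let the fingers close. It gives the time, the measured TCP pose, the force and the opening at its end, in the units of the state.
- state(): the state, without advancing time (a new reading comes with each control period).
- capture(name): name is "scene" or "top"; returns a dict with "pixels" (420x560x3 uint8, red, green, blue), "z_map" (420x560 float32, m along the optical axis (not along the pixel's ray), 0 where there is no reading), "intrinsics" (3x3 intrinsics, pixels), "extrinsics" (4x4, takes a point from camera to world coordinates). Camera axes: x right, y down, z forward; pixel columns grow to the right and rows downward; lengths in m; the calibration is good to about 2 mm. A picture is of the moment at which its call begins.
- job_done(): hands the job in, once; it reports no verdict.
Trained networks look in a picture, given as the dict that the camera call returned (one of the last four; its "shot" number tells which), for a name from the list of things; names that differ only in an ending like _2 or _b are one class to them, and where a whole thing is asked for, a point or a joint stands for the part that bears it (a point fixed in the world has none). Each returns a list of dicts, best first, with "conf" (0 to 1); they miss things now and then, are a little off and sometimes report something else, mostly with a low value. They report only what shows in the picture. A call takes as long as a camera call. They do not tell look-alikes from the thing itself.
- spot_in(thing, picture): "box" ([left, top, width, height] in pixels, round what is visible of it).
The state is a dict: "clock": time; "q": joint angles; "qd": joint speeds; "joint_torque": joint torques, N m; "tcp_pos": TCP position; "tcp_rot": TCP orientation; "ft_force": force on the tool from outside, world axes, zero at the start; "ft_torque": the same for the moment, N m; "opening": finger opening in m.
Only numpy, scipy, OpenCV 4.12 (cv2) and the standard library are available. Lean on these libraries where they do the work, as an engineer would, in place of code of your own. Each camera call takes 0.05 s, during which the arm holds its last target. There are 200 camera calls.

## Working session

There is one attempt and no reset: what is moved stays moved. The work goes in short steps, Python scripts to look and compute and a tool call to move; the robot and the scene stay as the last step left them, time stands still between calls to the robot, and variables do not carry over. Pictures are saved under pics/ and viewed, about 8 in all and at most 12, crops included, and the job is handed in when it is done.

Besides the shell and the picture viewer there is one more tool, called after "Request:" by a JSON object that holds its "api" and its "payload". move_arm: Moves the arm, as the interface text tells. Its arguments: {"type":"object","properties":{"grip":{"type":"array"},"linear":{"type":"array"},"turn":{"type":"array"}},"required":["grip","linear","turn"]}

```bash
mkdir -p pics
cat > h.py <<'E'
from bench import *
import numpy as np, cv2
def world(p,u,v,z=None):
    K=np.array(p["intrinsics"]);T=np.array(p["extrinsics"])
    u=np.asarray(u,float);v=np.asarray(v,float)
    r=np.stack([(u-K[0,2])/K[0,0],(v-K[1,2])/K[1,1],np.ones_like(u)],-1)
    if z is None:
        d=p["z_map"][v.astype(int),u.astype(int)][...,None]; return (r*d)@T[:3,:3].T+T[:3,3]
    w=r@T[:3,:3].T; return T[:3,3]+w*((z-T[2,3])/w[...,2:3])
def grid(p):
    h,w=p["z_map"].shape; v,u=np.mgrid[:h,:w]; return world(p,u,v)
def save(p,n,box=None,s=1):
    im=p["pixels"][...,::-1]
    if box: l,t,w,h=box; im=im[t:t+h,l:l+w]
    cv2.imwrite("pics/"+n,cv2.resize(im,None,fx=s,fy=s,interpolation=cv2.INTER_CUBIC))
E
python3 - <<'E'
from h import *
s=state();print(s)
ims=[]
for n in ["scene","top"]:
    p=capture(n);save(p,n+"0.png")
    print(n,np.round(p["extrinsics"],3).tolist(),np.round(p["intrinsics"],1).tolist())
    for t in ["disc","reader","sample_cup","vial","cuvette"]:
        for r in spot_in(t,p)[:3]:
            b=r["box"];c=world(p,b[0]+b[2]/2,b[1]+b[3]/2)
            print(t,np.round(b),round(r["conf"],2),np.round(c,3))
E
```

```text
{'clock': 0.0, 'q': array([ 1.04129780e+00,  3.08974572e-01,  1.63520247e+00, -9.33783941e-06,
        1.19970704e+00, -6.96831288e-02]), 'qd': array([ 0.00015408, -0.0005861 ,  0.00262378, -0.0003429 ,  0.00049643,
        0.00025988]), 'joint_torque': array([-1.06213698e-03, -4.15260708e+01, -2.76660043e+01, -1.63543727e-04,
        1.02286067e-02, -5.45668513e-06]), 'tcp_pos': array([0.27716109, 0.55970143, 0.403458  ]), 'tcp_rot': array([ 2.66830896,  1.65618596, -0.00317544]), 'ft_force': array([-0.43883006, -0.00360807, -0.03467442]), 'ft_torque': array([0.05474781, 0.02048899, 0.04296013]), 'opening': 0.08534262629548901}
scene [[0.765, -0.488, 0.42, 0.235], [-0.643, -0.592, 0.486, -0.412], [0.012, -0.642, -0.766, 0.729], [0.0, 0.0, 0.0, 1.0]] [[382.8, 0.0, 281.9], [0.0, 382.8, 222.3], [0.0, 0.0, 1.0]]
disc [314. 362.  24.  25.] 0.8 [ 0.456 -0.288  0.013]
disc [300. 317.  25.  23.] 0.6 [ 0.497 -0.205  0.012]
disc [344. 336.  20.  22.] 0.57 [ 0.531 -0.286  0.017]
reader [177. 218. 129.  74.] 0.8 [0.489 0.017 0.029]
sample_cup [394. 259.  27.  32.] 0.57 [ 0.701 -0.262  0.073]
vial [179. 218. 129.  73.] 0.73 [0.492 0.017 0.027]
vial [163. 196.  13.   6.] 0.6 [0.453 0.279 0.022]
cuvette [248. 140.   5.  15.] 0.58 [0.739 0.319 0.014]
cuvette [177. 219. 128.  71.] 0.21 [0.487 0.019 0.028]
top [[-0.104, -0.975, 0.197, 0.395], [-0.995, 0.101, -0.022, 0.036], [0.002, -0.198, -0.98, 0.976], [0.0, 0.0, 0.0, 1.0]] [[409.6, 0.0, 276.9], [0.0, 409.6, 212.4], [0.0, 0.0, 1.0]]
disc [396. 242.  16.  18.] 0.76 [ 0.464 -0.274  0.017]
disc [353. 199.  21.  15.] 0.71 [ 0.58  -0.193  0.021]
disc [358. 232.  18.  15.] 0.7 [ 0.498 -0.188  0.029]
sample_cup [367. 131.  28.  27.] 0.83 [ 0.712 -0.243  0.074]
vial [240. 191.  68. 123.] 0.42 [0.492 0.031 0.03 ]
```

View pics/scene0.png

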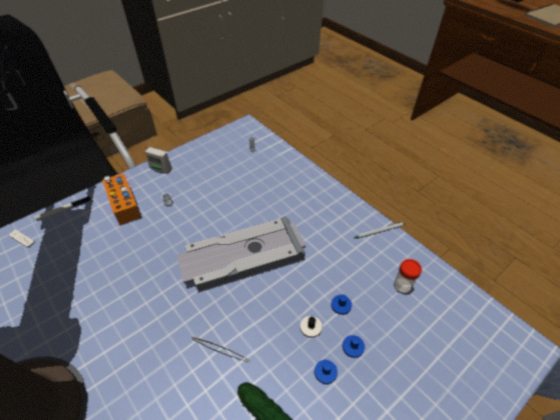

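View pics/top0.png

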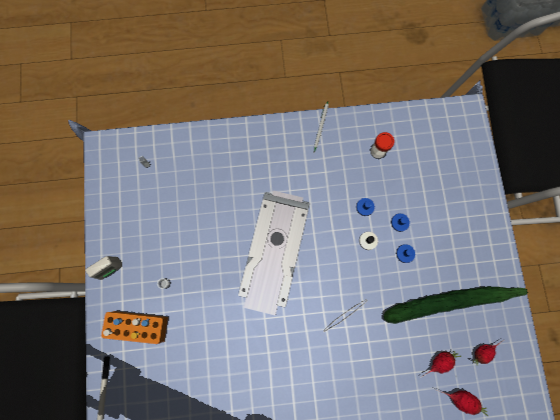

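The white disc is at scene (311,326) / top (369,240). The blue look-alikes are at scene (341,304), (353,346), (326,372) and top (365,207), (400,222), (405,253). Only the white one fits the description. The reader's bay is its near end, around top (262,300), and the pocket shows dark near top (277,239). Next I confirm in a crop and measure.

Run:
```python
from h import *
for n,box in [("top",(225,180,190,145)),("scene",None)]:
    p=capture(n)
    if box: save(p,"crop1.png",box,4)
    W=grid(p); z=W[...,2]; im=p["pixels"].astype(int)
    # disc: white pixels near (0.497,-0.2)
    sat=im.max(-1)-im.min(-1)
    near=np.hypot(W[...,0]-.505,W[...,1]+.205)<.05
    d=near&(im.min(-1)>130)&(sat<45)&(z>.003)&(z<.02)
    k=near&(z>.02)
    if d.any():
        (cx,cy),r=cv2.minEnclosingCircle(W[d][:,:2].astype(np.float32)); print(n,"disc",d.sum(),cx,cy,r,np.median(z[d]))
    if k.any(): print("knob",k.sum(),W[k].mean(0),z[k].max(), np.ptp(W[k],axis=0))
    reg=(W[...,0]>.3)&(W[...,0]<.68)&(abs(W[...,1]-.02)<.14)&(z>.022)&(z<.06)
    m=cv2.morphologyEx(reg.astype(np.uint8),cv2.MORPH_OPEN,np.ones((3,3)))>0
    print("reader",cv2.minAreaRect(W[m][:,:2].astype(np.float32)),np.percentile(z[m],[2,25,50,75,98]))
    np.savez(n+".npz",W=W,m=m,im=p["pixels"])
```

```text
top disc 237 0.504060685634613 -0.2054118663072586 0.04909293353557587 0.008517539432494114
knob 45 [ 0.49946986 -0.19371845  0.03294027] 0.038557368449856466 [0.01449192 0.01524017 0.01793951]
reader ((0.49628591537475586, 0.03156813234090805), (0.11015786975622177, 0.2804262638092041), 70.36537170410156) [0.02577224 0.03001351 0.0320709  0.03437407 0.03855165]
scene disc 253 0.5000796914100647 -0.19738061726093292 0.02184996008872986 0.007344966737103831
knob 66 [ 0.49822201 -0.19852723  0.03117559] 0.03572547415737137 [0.01472753 0.01411743 0.0153146 ]
reader ((0.49622511863708496, 0.029095560312271118), (0.11221734434366226, 0.2803635895252228), 70.26958465576172) [0.02366787 0.02785229 0.02975339 0.03221121 0.03621474]
```

View pics/crop1.png

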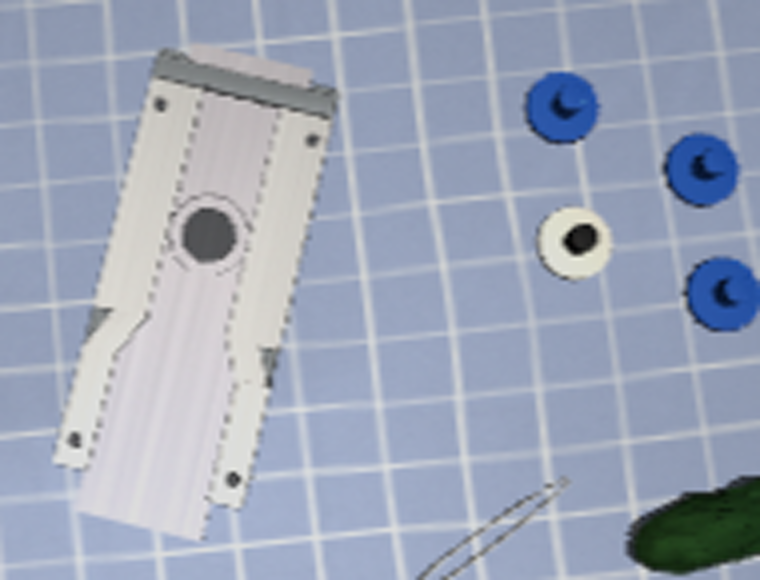

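Run:
```python
from h import *
for n in ["top","scene"]:
    p=capture(n); im=p["pixels"].astype(np.int16)
    h,w=im.shape[:2]; v,u=np.mgrid[:h,:w]
    P=world(p,u,v,.009)
    near=np.hypot(P[...,0]-.499,P[...,1]+.197)<.032
    warm=near&(im[...,2]-im[...,0]<5)
    lab=cv2.connectedComponentsWithStats(warm.astype(np.uint8))
    i=1+np.argmax(lab[2][1:,4]); m=lab[1]==i
    c,_=cv2.findContours(m.astype(np.uint8),cv2.RETR_EXTERNAL,cv2.CHAIN_APPROX_NONE)
    c=max(c,key=len)[:,0]; Q=P[c[:,1],c[:,0]][:,:2].astype(np.float32)
    print(n,"disc",m.sum(),cv2.minEnclosingCircle(Q),cv2.fitEllipse(Q))
    # reader
    W=grid(p);z=W[...,2]
    a=np.radians(-19.7);X=np.array([np.cos(a),np.sin(a)]);Y=np.array([-X[1],X[0]])
    O=np.array([.496,.030]); L=np.stack([(W[...,:2]-O)@X,(W[...,:2]-O)@Y],-1)
    dz=.002 if n=="top" else 0
    reg=(abs(L[...,0])<.17)&(abs(L[...,1])<.075)&(z-dz>.0235)&(z<.06)
    # side edges per x-slice: fit angle
    xs=np.arange(-.11,.12,.01);lo=[];hi=[];
    for x in xs:
        s=reg&(abs(L[...,0]-x)<.005); lo.append(np.percentile(L[s][:,1],1));hi.append(np.percentile(L[s][:,1],99))
    fit=np.polyfit(xs,(np.array(lo)+hi)/2,1);print("mid",fit,np.mean(np.array(hi)-lo), np.round((np.array(lo)+hi)/2*1e3,1))
    for s in (1,-1):
        g=reg&(L[...,1]*s>.040)&(L[...,1]*s<.052); print("guide ends",np.percentile(L[g][:,0],[.5,99.5]))
    g=reg&(z-dz>.0355)&(L[...,0]>.08);print("bar x",np.percentile(L[g][:,0],[5,50,95]),g.sum())
    pl=reg&(abs(L[...,1])<.015);print("plate ends",np.percentile(L[pl][:,0],[.5,99.5]),"z",np.median(z[pl&(abs(L[...,0]+.07)<.03)]))
    # dark dot
    Pz=world(p,u,v,.026); Lz=np.stack([(Pz[...,:2]-O)@X,(Pz[...,:2]-O)@Y],-1)
    dd=(abs(Lz[...,0]-.03)<.04)&(abs(Lz[...,1])<.02)&(im.max(-1)<115)
    print("dot",dd.sum(),Lz[dd].mean(0),np.ptp(Lz[dd],axis=0))
```

```text
top disc 269 ((0.49987083673477173, -0.19498072564601898), 0.02229170687496662) ((0.49942758679389954, -0.19526934623718262), (0.041309814900159836, 0.042875923216342926), 18.057823181152344)
mid [0.00148927 0.00152267] 0.10730140117677864 [1.5 1.  1.8 1.4 1.1 1.6 1.5 1.4 1.1 1.7 1.5 1.5 1.6 1.7 1.7 1.7 1.3 1.6
 1.6 1.5 1.8 1.6 1.8]
guide ends [-0.11605603  0.13021605]
guide ends [-0.11637886  0.12972322]
bar x [0.09877848 0.11740269 0.12416479] 154
plate ends [-0.13914081  0.13804944] z 0.030568502401412956
dot 134 [0.03000316 0.00082991] [0.02966413 0.0294748 ]
scene disc 364 ((0.49918317794799805, -0.19881395995616913), 0.02253636345267296) ((0.4993561804294586, -0.1990097612142563), (0.042466506361961365, 0.042993269860744476), 114.5649185180664)
mid [ 0.00330387 -0.00175202] 0.10806375836932952 [-2.3 -1.8 -2.1 -1.7 -1.9 -1.3 -2.2 -2.4 -2.5 -1.7 -2.3 -1.5 -1.7 -1.8
 -1.1 -1.6 -1.4 -1.6 -2.  -1.7 -1.3 -1.5 -1. ]
guide ends [-0.11544195  0.13002867]
guide ends [-0.11517017  0.13089384]
bar x [0.11301666 0.1191741  0.12500834] 150
plate ends [-0.13818597  0.13871402] z 0.028212736138422345
dot 124 [ 0.03116587 -0.00097486] [0.03224785 0.03267866]
```

Request:
{"api": "move_arm", "payload": {"grip": [0.4,0.4,0.4,0.4,0.4,0.4,0.4,0.4,0.4,0.4,0.4,0.4], "linear": [[-0.92,0.85,0],[-0.92,0.85,0],[-0.92,0.85,0],[-0.92,0.85,0],[-0.92,0.85,0],[-0.92,0.85,0],[-0.92,0.85,0],[-0.92,0.85,0],[-0.92,0.85,0],[-0.92,0.85,0],[-0.92,0.85,0],[-0.92,0.85,0]], "turn": [0.924,0.924,0.924,0.924,0.924,0.924,0.924,0.924,0.924,0.924,0.924,0.924]}}

```text
clock: 2.0
tcp_pos: [0.4468, -0.0176, 0.4052]
tcp_rot: [-3.096, 0.533, -0.003]
ft_force: [0.6, -0.1, -1.3]
opening: 0.0337
```

```bash
cat >> h.py <<'E'
from scipy.spatial.transform import Rotation as Ro
A=np.radians(-19.56); RX=np.array([np.cos(A),np.sin(A),0]); RY=np.array([-np.sin(A),np.cos(A),0]); RO=np.array([.5026,.0276,0])
def rd(x,y,z): return RO+x*RX+y*RY+np.array([0,0,z])
def go(t):
    s=state();R=Ro.from_rotvec(s["tcp_rot"]).as_matrix()
    yaw=np.arctan2(R[1,0],R[0,0]); tilt=np.degrees(np.arccos(-R[2,2]))
    print("t",round(s["clock"],2),"pos",np.round(s["tcp_pos"],4),"yaw",round(np.degrees(yaw),2),"tilt",round(tilt,2),"F",np.round(s["ft_force"],2),"open",round(s["opening"],4))
    d=np.array(t)-s["tcp_pos"]
    print("lin",np.round(R.T@d/.5,4),"turn",round(np.degrees(yaw-A)/90,4))
E
python3 -c "
from h import *
go([.4994,-.197,.30]);go([.4994,-.197,.184])"
```

```text
t 2.0 pos [ 0.4468 -0.0176  0.4052] yaw -19.52 tilt 0.09 F [ 0.57 -0.1  -1.29] open 0.0337
lin [0.2187 0.3031 0.2106] turn 0.0004
t 2.0 pos [ 0.4468 -0.0176  0.4052] yaw -19.52 tilt 0.09 F [ 0.57 -0.1  -1.29] open 0.0337
lin [0.2184 0.3033 0.4426] turn 0.0004
```

Request:
{"api": "move_arm", "payload": {"grip": [0.4,0.4,0.4,0.4,0.4,0.4,0.4,0.4], "linear": [[0.2185,0.303,0.25],[0.2185,0.303,0.25],[0.2185,0.303,0.25],[0.2185,0.303,0.25],[0.2185,0.303,0.28],[0.2185,0.303,0.28],[0.2185,0.303,0.28],[0.2185,0.303,0.28]], "turn": [0,0,0,0,0,0,0,0]}}

```text
clock: 2.8
tcp_pos: [0.4994, -0.1942, 0.2658]
tcp_rot: [3.096, -0.531, 0.002]
ft_force: [-0.4, 0.1, 0.7]
opening: 0.0339
```

Run:
```python
from h import *
go([.4994,-.197,.184])
p=capture("scene"); save(p,"s2.png",(230,240,190,150),4)
```

```text
t 2.8 pos [ 0.4994 -0.1942  0.2658] yaw -19.47 tilt 0.09 F [-0.38  0.07  0.67] open 0.0339
lin [0.0016 0.0053 0.1637] turn 0.0011
```

View pics/s2.png

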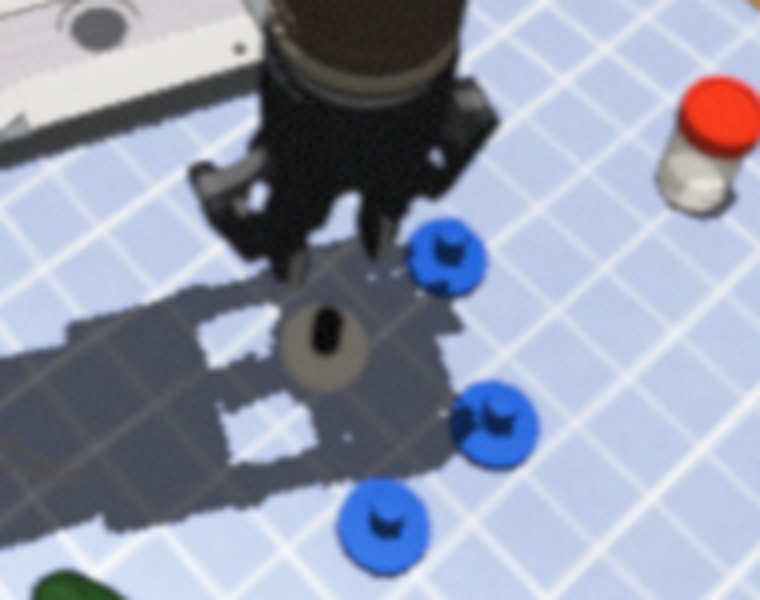

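Request:
{"api": "move_arm", "payload": {"grip": [0.4,0.4,0.4,0.4,0.4,0.4,0.4], "linear": [[0.001,0.002,0.05],[0.001,0.002,0.1],[0.001,0.002,0.13],[0.001,0.002,0.15],[0.001,0.002,0.156],[0.001,0.002,0.156],[0.001,0.002,0.156]], "turn": [0,0,0,0,0,0,0]}}

```text
clock: 3.55
tcp_pos: [0.4998, -0.1961, 0.1876]
tcp_rot: [3.096, -0.532, 0.003]
ft_force: [-0.2, 0.1, -0.0]
opening: 0.0342
```

Run:
```python
from h import *
go([.4994,-.197,.184])
p=capture("scene"); save(p,"s3.png",(250,260,150,120),5)
```

```text
t 3.55 pos [ 0.4998 -0.1961  0.1876] yaw -19.5 tilt 0.1 F [-0.21  0.13 -0.01] open 0.0342
lin [-0.0002  0.002   0.0071] turn 0.0007
```

View pics/s3.png

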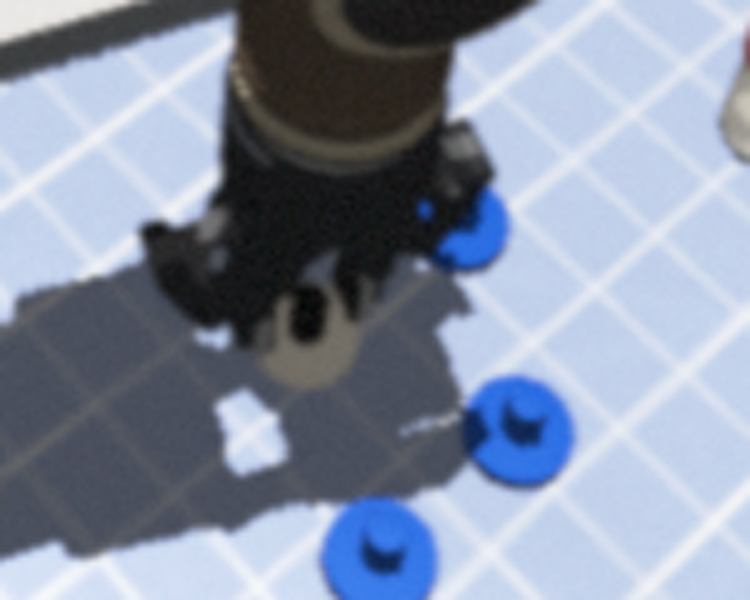

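Request:
{"api": "move_arm", "payload": {"grip": [0.4,0.4,0,0,0,0,0], "linear": [[0,0.002,0.004],[0,0.002,0.004],[0,0.002,0.004],[0,0.002,0.004],[0,0.002,0.004],[0,0.002,0.004],[0,0.002,0.004]], "turn": [0,0,0,0,0,0,0]}}

```text
clock: 4.3
tcp_pos: [0.4992, -0.197, 0.1851]
tcp_rot: [3.096, -0.532, 0.001]
ft_force: [-0.7, -0.1, 4.5]
opening: 0.0139
```

Run:
```python
from h import *
go([.4994,-.197,.30])
```

```text
t 4.3 pos [ 0.4992 -0.197   0.1851] yaw -19.5 tilt 0.05 F [-0.72 -0.07  4.51] open 0.0139
lin [ 6.000e-04 -2.000e-04 -2.298e-01] turn 0.0006
```

Request:
{"api": "move_arm", "payload": {"grip": [0,0,0,0,0,0,0], "linear": [[0,0,-0.01],[0,0,-0.05],[0,0,-0.1],[0,0,-0.17],[0,0,-0.2],[0,0,-0.2],[0,0,-0.2]], "turn": [0,0,0,0,0,0,0]}}

```text
clock: 5.0
tcp_pos: [0.4983, -0.1966, 0.2838]
tcp_rot: [-3.096, 0.532, 0.002]
ft_force: [-0.6, 0.7, -1.6]
opening: 0.0139
```

Run:
```python
from h import *
go(rd(-.08,0,.25))
p=capture("scene"); save(p,"s4.png",(250,190,150,140),4)
im=p["pixels"].astype(int);W=grid(p)
s=state()["tcp_pos"]
print(s)
m=(np.hypot(*(W[...,:2]-s[:2]).transpose(2,0,1))<.035)&(W[...,2]>.03)&(W[...,2]<.13)&(im.min(-1)>70)&(im[...,2]-im[...,0]<5)
print(m.sum(),W[m].mean(0),np.percentile(W[m],[2,98],axis=0))
```

```text
t 5.0 pos [ 0.4983 -0.1966  0.2838] yaw -19.5 tilt 0.08 F [-0.56  0.75 -1.61] open 0.0139
lin [-0.3015 -0.4256  0.068 ] turn 0.0006
[ 0.49796957 -0.19640087  0.28299526]
211 [ 0.49032218 -0.2062743   0.10625883] [[ 0.47590319 -0.21721198  0.0976301 ]
 [ 0.51281623 -0.18732764  0.11970092]]
```

View pics/s4.png

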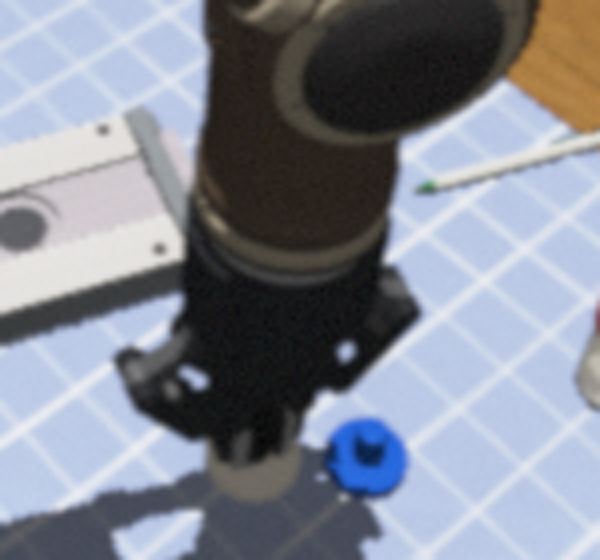

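Request:
{"api": "move_arm", "payload": {"grip": [0,0,0,0,0,0,0,0,0,0,0], "linear": [[-0.02,-0.03,0],[-0.07,-0.1,0],[-0.12,-0.17,0],[-0.18,-0.25,0],[-0.23,-0.33,0],[-0.27,-0.38,0],[-0.29,-0.41,0.03],[-0.301,-0.425,0.06],[-0.301,-0.425,0.066],[-0.301,-0.425,0.066],[-0.301,-0.425,0.066]], "turn": [0,0,0,0,0,0,0,0,0,0,0]}}

```text
clock: 6.15
tcp_pos: [0.4281, 0.0534, 0.2516]
tcp_rot: [3.096, -0.533, -0.0]
ft_force: [-0.2, -0.6, -1.7]
opening: 0.0141
```

Run:
```python
from h import *
go(rd(-.08,0,.2151))
ps=state()["tcp_pos"]; print("reader xy of TCP",(ps-RO)@RX,(ps-RO)@RY)
for n in ["scene","top"]:
    p=capture(n); save(p,n+"5.png",(170,190,150,120) if n=="scene" else (215,210,110,120),5 if n=="top" else 4)
a=cv2.imread("pics/scene5.png");b=cv2.imread("pics/top5.png");b=cv2.resize(b,(200,218));a=cv2.resize(a,(600,480))
c=np.zeros((480,800,3),np.uint8);c[:,:600]=a;c[:218,600:]=b;cv2.imwrite("pics/both5.png",c)
```

```text
t 6.15 pos [0.4281 0.0534 0.2516] yaw -19.53 tilt 0.01 F [-0.2  -0.6  -1.74] open 0.0141
lin [-0.0023 -0.0012  0.0731] turn 0.0004
reader xy of TCP -0.0788617535123451 -0.0006098043334673628
```

View pics/both5.png

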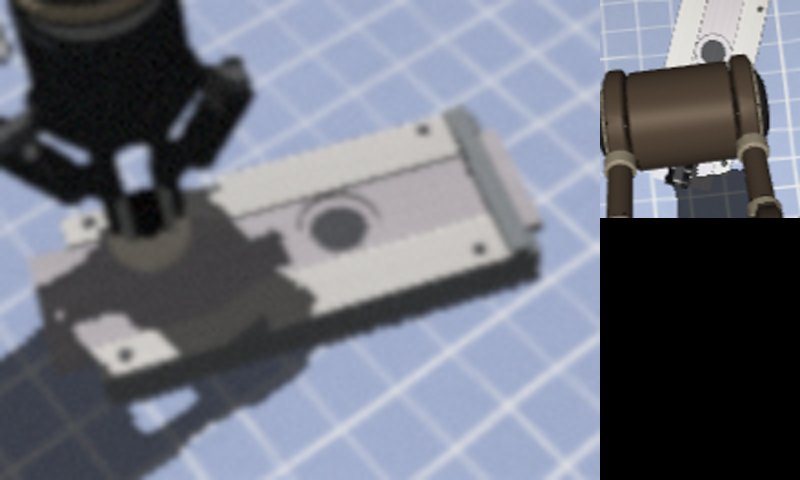

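Request:
{"api": "move_arm", "payload": {"grip": [0,0,0,0,0,0,0,0,0], "linear": [[-0.001,-0.001,0.02],[-0.001,-0.001,0.04],[-0.001,-0.001,0.055],[-0.001,-0.001,0.063],[-0.001,-0.001,0.066],[-0.001,-0.001,0.068],[-0.001,-0.001,0.069],[-0.001,-0.001,0.07],[-0.001,-0.001,0.07]], "turn": [0,0,0,0,0,0,0,0,0]}}

```text
clock: 7.15
tcp_pos: [0.4278, 0.0544, 0.2169]
tcp_rot: [-3.096, 0.532, -0.001]
ft_force: [0.5, -0.9, -1.5]
opening: 0.0142
```

Request:
{"api": "move_arm", "payload": {"grip": [0,0,0,0], "linear": [[0,0,0.001],[0,0,0.002],[0,0,0.003],[0,0,0.003]], "turn": [0,0,0,0]}}

```text
clock: 7.55
tcp_pos: [0.4277, 0.0543, 0.2151]
tcp_rot: [-3.096, 0.532, 0.0]
ft_force: [0.1, 0.6, -1.6]
opening: 0.0142
```

Request:
{"api": "move_arm", "payload": {"grip": [0,0,0,0], "linear": [[0,0,0.001],[0,0,0.001],[0,0,0.002],[0,0,0.002]], "turn": [0,0,0,0]}}

```text
clock: 7.95
tcp_pos: [0.4278, 0.0544, 0.215]
tcp_rot: [3.096, -0.532, -0.001]
ft_force: [-3.1, -0.7, 8.4]
opening: 0.0135
```

Request:
{"api": "move_arm", "payload": {"grip": [0,0.29,0.29,0.29,0.29,0.29], "linear": [[0,0,-0.0016],[0,0,-0.0016],[0,0,-0.0016],[0,0,-0.0016],[0,0,-0.007],[0,0,-0.007]], "turn": [0,0,0,0,0,0]}}

```text
clock: 8.55
tcp_pos: [0.4279, 0.0543, 0.218]
tcp_rot: [-3.096, 0.532, -0.001]
ft_force: [-0.4, 0.3, 0.2]
opening: 0.0248
```

```bash
cat >> h.py <<'E'
def disc(p,r0=(-.08,0)):
    "knob/disc white-face fit: reader coords of white face at z .039"
    im=p["pixels"].astype(int);W=grid(p)
    L=np.stack([(W-RO)@RX,(W-RO)@RY],-1)
    return im,W,L
E
python3 - <<'E'
from h import *
go(rd(.0235,0,.218))
ps=state()["tcp_pos"]; print("reader xy of TCP",(ps-RO)@RX,(ps-RO)@RY)
p=capture("scene"); save(p,"s6.png",(170,200,130,100),6)
E
```

```text
t 8.55 pos [0.4279 0.0543 0.218 ] yaw -19.5 tilt 0.04 F [-0.4   0.27  0.16] open 0.0248
lin [0.2057 0.0006 0.    ] turn 0.0006
reader xy of TCP -0.07933499582770923 0.00018374645438243127
```

View pics/s6.png

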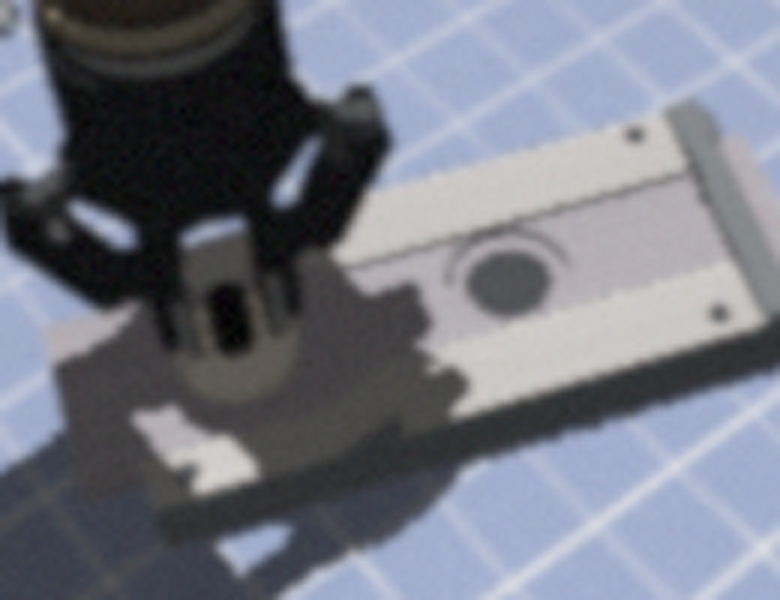

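Request:
{"api": "move_arm", "payload": {"grip": [0.29,0.29,0.29,0.29,0.29,0.29,0.29,0.29,0.29,0.29,0.29,0.29], "linear": [[0.004,0,0],[0.008,0,0],[0.012,0,0],[0.018,0,0],[0.024,0,0],[0.03,0,0],[0.036,0,0],[0.042,0,0],[0.048,0,0],[0.054,0,0],[0.06,0,0],[0.064,0,0]], "turn": [0,0,0,0,0,0,0,0,0,0,0,0]}}

```text
clock: 9.8
tcp_pos: [0.4582, 0.0435, 0.2177]
tcp_rot: [-3.096, 0.532, -0.0]
ft_force: [-0.4, 0.4, -0.3]
opening: 0.0246
```

Request:
{"api": "move_arm", "payload": {"grip": [0.29,0.29,0.29,0.29,0.29,0.29,0.29,0.29,0.29,0.29,0.29,0.29], "linear": [[0.004,0,0],[0.008,0,0],[0.012,0,0],[0.018,0,0],[0.024,0,0],[0.03,0,0],[0.036,0,0],[0.042,0,0],[0.048,0,0],[0.054,0,0],[0.06,0,0],[0.062,0,0]], "turn": [0,0,0,0,0,0,0,0,0,0,0,0]}}

```text
clock: 11.0
tcp_pos: [0.4875, 0.0332, 0.2178]
tcp_rot: [-3.096, 0.532, -0.001]
ft_force: [-1.2, 0.8, 0.4]
opening: 0.0245
```

Run:
```python
from h import *
go(rd(.0235,0,.218))
ps=state()["tcp_pos"]; print("reader xy of TCP",(ps-RO)@RX,(ps-RO)@RY)
p=capture("scene"); save(p,"s7.png",(190,190,130,100),6)
```

```text
t 11.0 pos [0.4875 0.0332 0.2178] yaw -19.51 tilt 0.04 F [-1.21  0.8   0.42] open 0.0245
lin [ 0.0791  0.0004 -0.0004] turn 0.0005
reader xy of TCP -0.01605468942110228 0.00019058272947033953
```

View pics/s7.png

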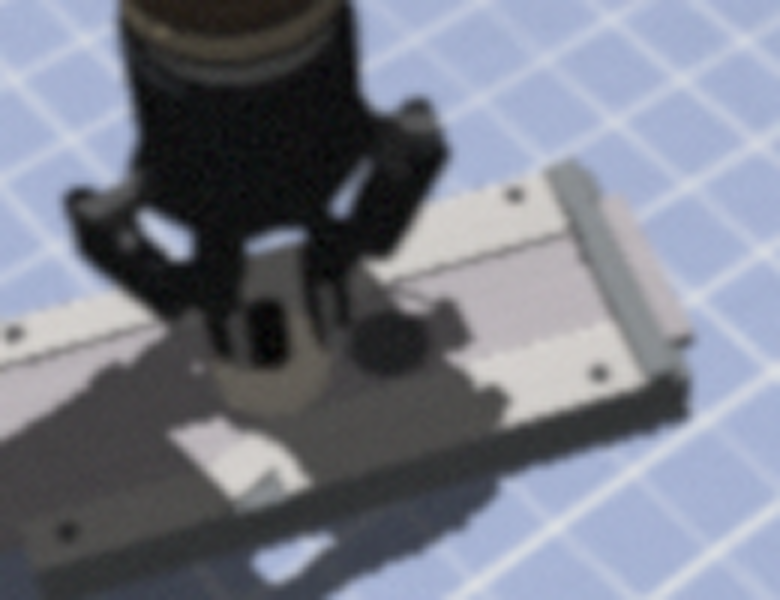

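Request:
{"api": "move_arm", "payload": {"grip": [0.29,0.29,0.29,0.29,0.29,0.29,0.29,0.29,0.29,0.29], "linear": [[0.006,0,0],[0.012,0,0],[0.018,0,0],[0.024,0,0],[0.03,0,0],[0.036,0,0],[0.042,0,0],[0.048,0,0],[0.054,0,0],[0.06,0,0]], "turn": [0,0,0,0,0,0,0,0,0,0]}}

```text
clock: 12.05
tcp_pos: [0.5156, 0.0232, 0.2177]
tcp_rot: [-3.096, 0.532, 0.0]
ft_force: [-1.3, 0.2, 2.2]
opening: 0.0248
```

Request:
{"api": "move_arm", "payload": {"grip": [0.29,0.29,0.29,0.29,0.29,0.29,0.29,0.29,0.29,0.29], "linear": [[0.002,0,0],[0.004,0,0],[0.006,0,0],[0.008,0,0],[0.01,0,0],[0.012,0,0],[0.014,0,0],[0.016,0,0],[0.018,0,0],[0.018,0,0]], "turn": [0,0,0,0,0,0,0,0,0,0]}}

```text
clock: 13.05
tcp_pos: [0.524, 0.0202, 0.2177]
tcp_rot: [3.096, -0.532, 0.001]
ft_force: [-0.5, -0.2, -0.1]
opening: 0.0244
```

Run:
```python
from h import *
go(rd(.0279,0,.218))
ps=state()["tcp_pos"]; print("reader xy of TCP",(ps-RO)@RX,(ps-RO)@RY)
p=capture("scene"); save(p,"s8.png",(200,190,130,100),6)
```

```text
t 13.05 pos [0.524  0.0202 0.2177] yaw -19.51 tilt 0.02 F [-0.52 -0.24 -0.13] open 0.0244
lin [ 0.0105  0.0004 -0.0006] turn 0.0006
reader xy of TCP 0.02266124065120168 0.00021795454136042976
```

Request:
{"api": "move_arm", "payload": {"grip": [0.29,0.29,0.29,0.29,0.29], "linear": [[0.002,0,0],[0.004,0,0],[0.006,0,0],[0.008,0,0],[0.008,0,0]], "turn": [0,0,0,0,0]}}

```text
clock: 13.6
tcp_pos: [0.5278, 0.0189, 0.2177]
tcp_rot: [3.096, -0.532, 0.0]
ft_force: [0.2, -1.3, -0.3]
opening: 0.0246
```

Request:
{"api": "move_arm", "payload": {"grip": [0.29,0.29,0.29], "linear": [[0.002,0,0],[0.003,0,0],[0.003,0,0]], "turn": [0,0,0]}}

```text
clock: 13.9
tcp_pos: [0.5291, 0.0184, 0.2177]
tcp_rot: [3.096, -0.532, 0.0]
ft_force: [-0.7, 0.4, -0.3]
opening: 0.0247
```

Run:
```python
from h import *
go(rd(.0279,0,.218))
ps=state()["tcp_pos"]; print("reader xy of TCP",(ps-RO)@RX,(ps-RO)@RY)
p=capture("scene"); save(p,"s9.png",(200,190,130,100),6)
W=grid(p);m=(np.hypot((W-RO)@RX-.021,(W-RO)@RY)<.03)&(W[...,2]<.07)
im=p["pixels"].astype(int)
w=m&(im[...,2]-im[...,0]<0)&(im.min(-1)>60); 
L=np.stack([(W-RO)@RX,(W-RO)@RY,W[...,2]],-1)[w]
print(len(L)); 
for a in np.arange(-.03,.0,.005):
    q=L[(L[:,1]>a)&(L[:,1]<a+.005)]; 
    if len(q): print(round(a,3),len(q),np.round(np.median(q,0),4))
```

```text
t 13.9 pos [0.5291 0.0184 0.2177] yaw -19.51 tilt 0.01 F [-0.65  0.39 -0.29] open 0.0247
lin [-0.0003  0.0004 -0.0006] turn 0.0006
reader xy of TCP 0.028045927608457057 0.00020434005257035772
266
-0.03 17 [ 0.0203 -0.0266  0.0315]
-0.025 21 [ 0.0193 -0.0215  0.0309]
-0.02 49 [ 0.0168 -0.018   0.0316]
-0.015 49 [ 0.0184 -0.0128  0.0346]
-0.01 50 [ 0.0137 -0.0078  0.0343]
-0.005 34 [ 0.03   -0.0029  0.0336]
```

View pics/s9.png

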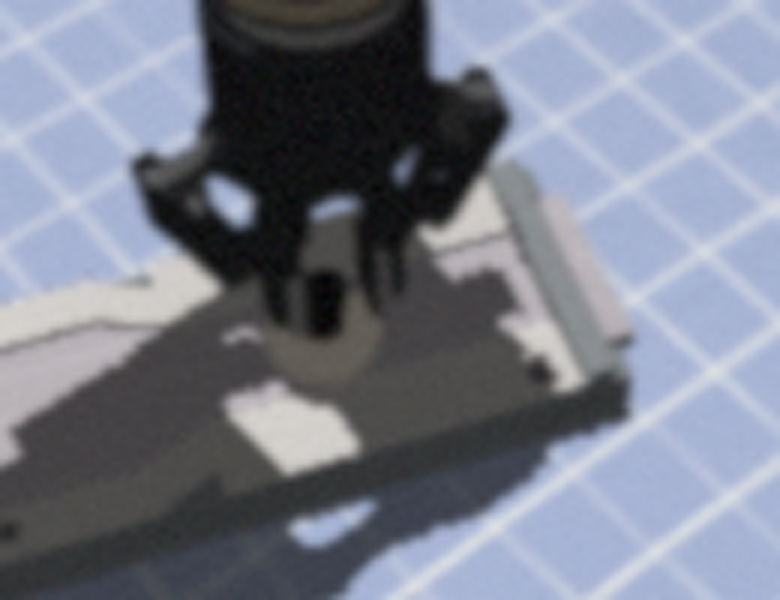

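Request:
{"api": "move_arm", "payload": {"grip": [0.29,0.29,0.29], "linear": [[0.001,0,0],[0.002,0,0],[0.002,0,0]], "turn": [0,0,0]}}

```text
clock: 14.25
tcp_pos: [0.53, 0.0181, 0.2177]
tcp_rot: [-3.096, 0.532, -0.0]
ft_force: [-0.5, 0.4, -0.1]
opening: 0.0247
```

Request:
{"api": "move_arm", "payload": {"grip": [0.29,0.29,0.29], "linear": [[0.001,0,0],[0.002,0,0],[0.002,0,0]], "turn": [0,0,0]}}

```text
clock: 14.55
tcp_pos: [0.5309, 0.0177, 0.2177]
tcp_rot: [3.096, -0.532, -0.0]
ft_force: [0.4, 0.2, 0.3]
opening: 0.0247
```

Request:
{"api": "move_arm", "payload": {"grip": [0.29,0.29,0.29], "linear": [[0.001,0,0],[0.002,0,0],[0.002,0,0]], "turn": [0,0,0]}}

```text
clock: 14.85
tcp_pos: [0.5317, 0.0175, 0.2176]
tcp_rot: [3.096, -0.532, -0.001]
ft_force: [-1.8, 0.7, 0.6]
opening: 0.0246
```

Run:
```python
from h import *
go(rd(.0279,0,.218))
p=capture("scene"); save(p,"s10.png",(235,215,50,45),15)
W=grid(p);L=np.stack([(W-RO)@RX,(W-RO)@RY,W[...,2]],-1)
im=p["pixels"].astype(int)
w=(L[...,2]<.045)&(np.hypot(L[...,0]-.026,L[...,1]+.001)<.028)&(L[...,1]<-.006)
dif=(im[...,2]-im[...,0])
# warm disc pixels
q=w&(dif<-8); print(q.sum()); a=L[q]; c,_,_,_=np.linalg.lstsq(np.c_[a[:,:2]-[.026,0],np.ones(len(a))],a[:,2],rcond=None);print("plane",c)
print("knob top z:",np.percentile(L[(np.hypot(L[...,0]-.026,L[...,1])<.009)&(L[...,2]<.08)&(im.max(-1)<60)][:,2],[50,90,98]))
g=(abs(abs(L[...,1])-.04)<.008)&(abs(L[...,0]-.03)<.05)&(L[...,2]>.02)&(L[...,2]<.045)
print("guide z",np.median(L[g][:,2]))
```

```text
t 14.85 pos [0.5317 0.0175 0.2176] yaw -19.51 tilt 0.05 F [-1.81  0.69  0.57] open 0.0246
lin [-0.0058  0.0004 -0.0007] turn 0.0006
84
plane [0.01482957 0.08727819 0.03432908]
knob top z: [0.05641503 0.06024701 0.06114217]
guide z 0.03217604015814468
```

View pics/s10.png

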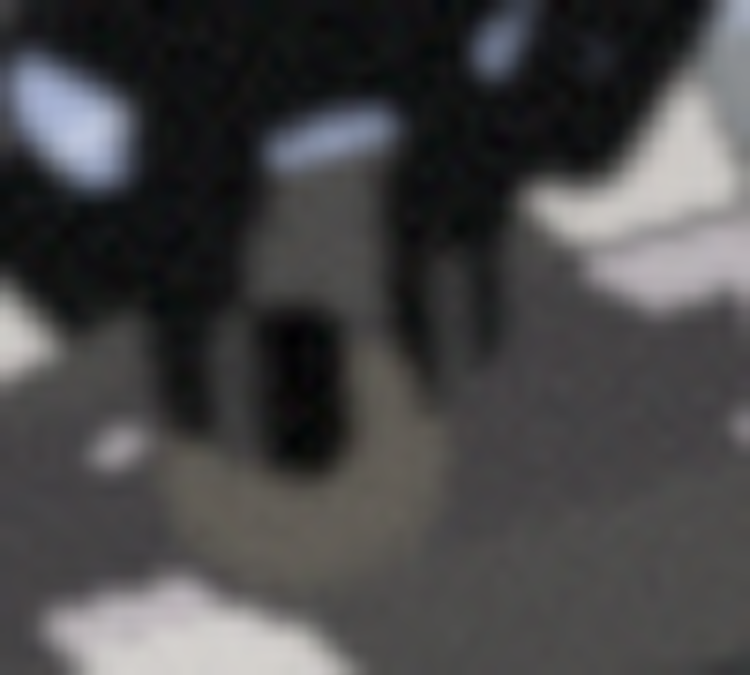

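Request:
{"api": "move_arm", "payload": {"grip": [0.29,0.29], "linear": [[0.001,0,0],[0.001,0,0]], "turn": [0,0]}}

```text
clock: 15.1
tcp_pos: [0.5319, 0.0173, 0.2176]
tcp_rot: [3.096, -0.532, -0.003]
ft_force: [-2.5, -0.1, 1.7]
opening: 0.0251
```

Request:
{"api": "move_arm", "payload": {"grip": [0.29,0.29], "linear": [[0.001,0,0],[0.001,0,0]], "turn": [0,0]}}

```text
clock: 15.3
tcp_pos: [0.5321, 0.0172, 0.2175]
tcp_rot: [3.096, -0.532, -0.004]
ft_force: [-4.7, 1.4, 3.9]
opening: 0.025
```

Request:
{"api": "move_arm", "payload": {"grip": [0.29,0.29,0.29,0.45,0.45,0.45,0.45,0.45,0.45,0.45,0.45,0.45], "linear": [[-0.004,0,0],[-0.01,0,0],[-0.01,0,0],[-0.01,0,0],[-0.01,0,0],[-0.01,0,-0.02],[-0.01,0,-0.05],[-0.01,0,-0.1],[-0.01,0,-0.2],[-0.01,0,-0.3],[-0.01,0,-0.3],[-0.01,0,-0.3]], "turn": [0,0,0,0,0,0,0,0,0,0,0,0]}}

```text
clock: 16.5
tcp_pos: [0.5289, 0.0187, 0.3712]
tcp_rot: [-3.095, 0.532, -0.01]
ft_force: [-0.3, -0.3, -0.2]
opening: 0.0382
```

Request:
{"api": "move_arm", "payload": {"grip": [0.45,0.45,0.45,0.45,0.45,0.45,0.45], "linear": [[0,-0.1,0],[0,-0.2,0],[0,-0.3,0],[0,-0.4,0],[0,-0.5,0],[0,-0.5,0],[0,-0.5,0]], "turn": [0,0,0,0,0,0,0]}}

```text
clock: 17.2
tcp_pos: [0.6108, 0.2554, 0.3654]
tcp_rot: [3.094, -0.528, -0.005]
ft_force: [-0.1, -0.4, -0.2]
opening: 0.0385
```

Run:
```python
from h import *
go(rd(.0279,0,.218))
ims=[]
for n,b in [("scene",(220,210,80,60)),("top",(240,200,80,60))]:
    p=capture(n); save(p,n+"11.png",b,5); ims.append(cv2.imread(f"pics/{n}11.png"))
    W=grid(p);L=np.stack([(W-RO)@RX,(W-RO)@RY,W[...,2]],-1);im=p["pixels"].astype(int)
    r=np.hypot(L[...,0]-.0235,L[...,1])
    q=(L[...,2]>.028)&(L[...,2]<.045)&(r<.019)&(r>.011); a=L[q]
    if len(a): 
        c=np.linalg.lstsq(np.c_[a[:,:2]-[.0235,0],np.ones(len(a))],a[:,2],rcond=None)[0];print(n,len(a),"plane",np.round(c,4))
    k=(r<.012)&(L[...,2]>.05)&(L[...,2]<.08)
    if k.any(): print("knob",L[k].mean(0),np.percentile(L[k][:,2],[50,90,98]))
    for lo,hi,nm in [(.032,.048,"guide"),(0,.015,"plate")]:
        g=(abs(L[...,1])>lo)&(abs(L[...,1])<hi)&((abs(L[...,0]-.075)<.02)|(abs(L[...,0]+.01)<.01))&(L[...,2]>.02)&(L[...,2]<.045)
        print(nm,np.median(L[g][:,2]))
cv2.imwrite("pics/both11.png",np.hstack(ims))
```

```text
t 17.2 pos [0.6108 0.2554 0.3654] yaw -19.36 tilt 0.24 F [-0.1  -0.38 -0.22] open 0.0385
lin [0.0037 0.5009 0.2963] turn 0.0022
scene 97 plane [ 0.0022 -0.0136  0.0329]
knob [ 0.02425804 -0.00197621  0.0573376 ] [0.05819135 0.06048571 0.06112953]
guide 0.03227568354902777
plate 0.02811933742602557
top 136 plane [-0.0239 -0.012   0.035 ]
knob [0.02312721 0.00167495 0.06092815] [0.06105013 0.0641263  0.0649316 ]
guide 0.03423526783358022
plate 0.030131457008880536
```

View pics/both11.png

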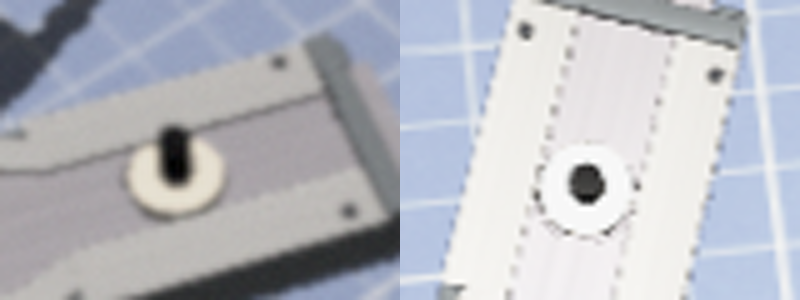

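Both cameras show the disc face 4.8–4.9 mm above the plate. It should be 5 mm when home and 9 mm if it were still on top. The disc lies level and the gripper is well clear, so I hand in.

```bash
python3 -c "
from h import *
print(job_done(), state()['clock'])"
```

```text
the job is handed in; nothing more can be done
the job is handed in; nothing more can be done
```

The white disc is home in the reader's round pocket, knob up, and the job is handed in. The robot clock stood at about 17 s of the 48 s allowed.

- **Placing:** I gripped the white disc by its knob and set it flat in the loading bay. The force reading was about 8 N at touchdown. I then opened the fingers to a loose cage around the knob and let the disc rest there.
- **Sliding:** I pushed it along the plate without lifting it. At the end it met the pocket wall, where the force rose to about 5 N. I backed off there, opened the fingers and moved the arm away.
- **Last checks:** After release, both cameras put the disc's face 4.8–4.9 mm above the plate, against 5 mm when fully home. It lies level to within about 1.5°, at reader x of about 24 mm.
- **Not conclusive:** I could not feel the drop itself in the force readings. The wall contact and the camera heights are what show it went in. Absolute heights differ by about 2 mm between the cameras, so I relied on heights relative to the plate.
- **Bystanders:** I never reached towards the cup, vial or cuvette, but I did not re-measure where they stand at the end.

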